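Take the carved plaque off its drying hook and stand it in the cradle

TASK

Lift the white carved plaque up and off its hook on the drying stand, then stand it upright on its bottom edge in the slot of the dark wooden cradle. Lower it until it is fully down on the slot's floor before you let go; do not drop it, on the bench or into the slot. Leave the brown plaque hanging on its hook and do not disturb the mallet or the green pot.

Things in the scene. Friction and masses are not known exactly. Their poses are not given: they have to be found in the camera images.
- plaque: White plaque, carved spirals on both faces (look only, 3 mm proud), hanging on either hook. 14 (x) x 56 (y) x 132 (z) mm, 80 to 170 g, mass centre 62 mm up. Origin: centre of bottom edge; z up, y along width, x through thickness. Flat side edges 56 mm apart to grip. Hole right through, 24 mm wide, 90 to 120 mm above the bottom edge; the 12 mm bar above it rests on the hook.
- brown_plaque: Brown plaque with three plain ribs, same size, hole, origin and axes as the white one, hanging on the other hook. To be left hanging.
- stand: Drying stand, fixed open wooden frame. Origin: on the bench below the middle of the rail's front face; x away from the robot's side, y along the rail, z up. Posts 24 mm square at y = -170 and 170 mm, x 0 to 24 mm, on feet 160 mm long. Rail z 260 to 280 mm, x 0 to 16 mm; two hooks point from it to -x. Plaques hang square to x, origins at about x = -45, z = 154 mm.
- hook_left (a point): Point on the axis of the steel hook at stand y = 75 mm, where a plaque hangs (stand x = -45, z = 270 mm). Rod of radius 4 mm, level out to stand x = -60 mm, then turned up to its end at x = -68 mm, axis z = 279 mm (top 283 mm). A plaque must be raised at least 9, at most 22 mm (15 is right), then drawn off along stand -x.
- hook_right (a point): The same point on the equal hook at stand y = -75 mm.
- lamp_bar (a point): Middle of the underside of the stand's white drying-lamp bar, which runs above the hooks and plaques: stand x -62 to -28 mm, y -200 to 200 mm, z 370 to 396 mm, on an arm from the top of each post (y = -170 and 170 mm). A vertical tool cannot get at the plaques; one tilted about 35 degrees, coming from stand -x and above, can.
- cradle: Dark wooden cradle, fixed on the bench. Origin: centre of underside; slot along its y, z up. Base 100 (x) x 120 (y) x 10 mm. Slot 19 mm wide (x), 72 mm long (y), closed at both ends, floor at z = 10 mm, walls upright to z = 34 mm, then light lips flaring out at 40 degrees to z = 45 mm. A plaque stands in it either way round, its thickness along x.
- mallet: Mallet with wooden handle and dark head, 220 mm long, about 350 g, lying on the bench between robot and stand. Bystander. Handle toward its -x.
- pot: Green open pot, 80 mm across, 85 mm tall, 250 g, standing beyond the cradle. Bystander. Origin: centre of its underside.
There are look-alikes about, which are no part of the job. Several things have the shape of the cradle; the one meant has the colours described above.

How it is judged:
On the way, in this order (a step that is already met when the one before it is completed fails the run):
1. the gripper holds the white plaque clear of the stand, in front of the hooks (contact force between the fingers and plaque above 0.5 N and contact force between plaque and stand below 0.05 N and x of plaque in the frame of stand below -0.085 m), for 0.1 s.
2. the plaque is lowered into the cradle's slot while still held (bottom edge within 6 mm of the slot's floor) (contact force between the fingers and plaque above 0.5 N and x of plaque in the frame of cradle between -0.007 and 0.007 m and y of plaque in the frame of cradle between -0.012 and 0.012 m and z of plaque in the frame of cradle below 0.016 m and angle between plaque's own z axis and vertical below 0.25 rad), for 0.1 s.
At the end, for the whole second after the job is handed in: White plaque at rest in the slot: on its floor within 4 mm, bottom centre within 7 mm across and 12 mm along of the slot's middle, upright within 0.25 rad, resting on the cradle. Brown plaque (still hung), mallet and pot within 30 mm of where they began (x of plaque in the frame of cradle between -0.007 and 0.007 m and y of plaque in the frame of cradle between -0.012 and 0.012 m and z of plaque in the frame of cradle below 0.014 m and angle between plaque's own z axis and vertical below 0.25 rad and contact force between plaque and cradle above 0.1 N and linear speed of plaque below 0.02 m/s and angular speed of plaque below 0.2 rad/s and distance of each of brown_plaque, mallet, pot from where it was at the start of the episode below 0.03 m); the robot touches nothing.
It fails at once if the white plaque touches the bench (contact force between plaque and table above 0.3 N).
It fails at once if the brown plaque is moved more than 40 mm (distance of brown_plaque from where it was at the start of the episode above 0.04 m).
It fails at once if the mallet is moved more than 40 mm (distance of mallet from where it was at the start of the episode above 0.04 m).
It fails at once if the green pot is moved more than 40 mm (distance of pot from where it was at the start of the episode above 0.04 m).
It also fails if it takes over 48 s, if anything falls off the work surface, if the arm or the gripper's body presses on something with over 40 N, if the wrist force passes 120 N, or if a joint passes its speed limit or range.

ROBOT

A 6-joint arm with a two-finger parallel gripper is mounted at the origin on the work surface. World frame = base frame: x ahead of the robot, y to its left, z up, the work surface at z = 0. Lengths are in m, angles in rad, forces in N, time in s.
With the tool pointing down it reaches from about 0.25 to 0.725 m from the base axis. Payload 9.7 kg.
Tool frame: the origin (TCP) lies at the very end of the fingers, on their centre line; the grasp point (between the pads) lies 19 mm behind it; z points along the fingers, y is the line along which they close (so a half turn about z gives the same grasp; the last joint's range is limited). The gripper opens to 85 mm and grips with 20 to 120 N. Pads are 22 mm wide; open, the fingers measure 114 mm over their backs; the gripper's body (76 mm by 85 mm) begins 54 mm behind the grasp point. The pads swing forward as they close: fully open they stand 13 mm farther back than shut.
Start: joints at [1.124, 0.087, 0.176, 1.66, 0, 1.571], TCP at [0.238, 0.496, 0.231] pointing down, gripper open.
Joint ranges: [-3.13, 3.13], [-0.85, 1.81], [-1.15, 1.24], [-2.2, 2.28], [-1.44, 1.52], [-3.14, 3.14]. Speed limits (rad/s): [2.22, 2.22, 2.57, 3.14, 3.14, 3.14].

INTERFACE

Orientations are given as a unit quaternion [x, y, z, w].
In Python, from station import bot gives the robot as it stands. The module is installed in compiled form; this text tells all that it offers.
- The arm moves only by the tool step_arm, never from a script. Its argument "targets" is a list that holds one entry, the list of rows, each a list of 7 numbers: the shift along the tool's x, y, z in units of 200 mm (1.0 is 200 mm), then the turn, a rotation vector about the tool's x, y, z in units of 0.5 rad (1.0 is 0.5 rad), then the opening, from 0 (shut) to 1 (fully open). In form: [[[tx, ty, tz, rx, ry, rz, gripper], ...]]. A call has 1 to 12 rows; each row is the pose to reach, as a shift and turn from the pose commanded when the call began, along the tool's axes at that moment; what a row does not reach only later rows make up. A row lasts 1/8 s, in which the tool goes at most 62.5 mm and 10.7 degrees, less where a joint would pass 70% of its speed; a pose out of reach is approached as far as the arm can. A call with a number of a shift or a turn outside -1 to 1 is refused whole. A call with a gripper value outside its range is refused whole. The fingers move at their own pace and stop on an object; the grip force is fixed at half the most. Time passes only in rows, so rows that repeat a pose let the fingers close. It gives the time, the measured TCP pose, the force, the opening and the grip force at its end, in the units of the state.
- bot.observe(): the state, without advancing time (a new reading comes with each control period).
- bot.read_camera(name): name is "side" or "top"; returns a dict with "frame" (384x512x3 uint8, blue, green, red), "depth" (384x512 float32, m along the optical axis (not along the pixel's ray), 0 where there is no reading), "fx", "fy", "cx", "cy" (pixels), "k1" (the pictures are not rectified: a ray, as slopes to the right and down, at radius r is drawn at 1 + k1 r^2 times it, then the intrinsics apply), "R" (3x3) and "t" (3): a world point X has camera coordinates R X + t. Camera axes: x right, y down, z forward; pixel columns grow to the right and rows downward; lengths in m; the calibration is good to about 2 mm. A picture is of the moment at which its call begins.
- bot.close_job(): hands the job in; it is judged then, once.
The state is a dict: "t": time; "q": joint angles; "joint_velocities": joint speeds; "tau": joint torques, N m; "ee_pos": TCP position; "orientation": TCP orientation; "ft_force": force on the tool from outside, world axes, zero at the start; "moment": the same for the moment, N m; "opening": opening from 0.0 (shut) to 1.0 (fully open); "grip_force": force on a finger pad.
Only numpy, scipy, OpenCV 4.12 (cv2) and the standard library are available. Lean on these libraries where they do the work, as an engineer would, in place of code of your own. Each camera call takes 0.05 s, during which the arm holds its last target. There are 200 camera calls.

## Working session

There is one attempt and no reset: what is moved stays moved. The work goes in short steps, Python scripts to look and compute and a tool call to move; the robot and the scene stay as the last step left them, time stands still between calls to the robot, and variables do not carry over. Pictures are saved under pics/ and viewed, at most 10 in all, crops included, and the job is handed in when it is done.

Besides the shell and the picture viewer there is one more tool, called after "Request:" by a JSON object that holds its "method" and its "body", one argument or row to a line. step_arm: Moves the arm, as the interface text tells. Shifts and turns lie within -1 to 1; 1 stands for 200 mm of shift or 0.5 rad of turn. Its arguments: {"type":"object","properties":{"targets":{"type":"array"}},"required":["targets"]}

```bash
mkdir -p pics; cat > h.py <<'E'
import numpy as np, cv2
from station import bot
def cam(n):
    d=bot.read_camera(n); np.savez(f'{n}.npz',**d); return d
def undist(d,uv):
    K=np.array([[d['fx'],0,d['cx']],[0,d['fy'],d['cy']],[0,0,1]],float)
    return cv2.undistortPoints(np.array(uv,float).reshape(-1,1,2),K,np.array([d['k1'],0,0,0],float)).reshape(-1,2)
def w(d,uv,dep=None):
    s=undist(d,uv); uv=np.array(uv).reshape(-1,2).astype(int)
    z=d['depth'][uv[:,1],uv[:,0]] if dep is None else dep
    P=np.c_[s,np.ones(len(s))]*np.asarray(z).reshape(-1,1)
    return (P-d['t'])@d['R']
def plane(d,uv,z):
    s=undist(d,uv); r=np.c_[s,np.ones(len(s))]@d['R']; c=-d['R'].T@d['t']
    return c+r*((z-c[2])/r[:,2:])
E
python3 - <<'E'
from h import *
print(bot.observe())
for n in('side','top'):
    d=cam(n); cv2.imwrite(f'pics/{n}0.png',cv2.resize(d['frame'],(768,576)))
    print(n,{k:d[k] for k in('fx','fy','cx','cy','k1')},'C',-d['R'].T@d['t'],d['R'][2])
E
```

```text
{'t': 0.0, 'q': array([ 1.12400005e+00,  8.74713115e-02,  1.75097520e-01,  1.65978705e+00,
       -5.34517788e-06,  1.57080539e+00]), 'joint_velocities': array([-0.00093282, -0.00011417, -0.00022108,  0.00073048,  0.0003352 ,
       -0.00052373]), 'tau': array([ 3.97225594e-03, -5.20378911e+01,  4.64813697e+01,  1.58292800e-02,
        3.29618424e-04,  3.73696423e-06]), 'ee_pos': array([0.23754273, 0.49579659, 0.2305581 ]), 'orientation': array([ 2.21548954e-01,  9.75149012e-01, -6.65894913e-04, -1.48540943e-04]), 'ft_force': array([-0.36506677,  0.6969343 ,  0.11771333]), 'moment': array([ 0.01128925, -0.02920562, -0.02367178]), 'grip_force': 0.0, 'opening': 0.9980233419936497}
side {'fx': 383.8463519581595, 'fy': 383.8463519581595, 'cx': 251.06375899059054, 'cy': 191.39591529550518, 'k1': -0.10404929488568421} C [ 0.37600466 -0.75585224  0.99651406] [ 0.16846663  0.65982702 -0.73228908]
top {'fx': 398.12402508490516, 'fy': 398.12402508490516, 'cx': 261.611259667485, 'cy': 190.14771723905727, 'k1': -0.06076661816079113} C [ 0.35141587 -0.04503953  1.34095933] [ 0.16617003  0.00747567 -0.98606878]
```

View pics/side0.png

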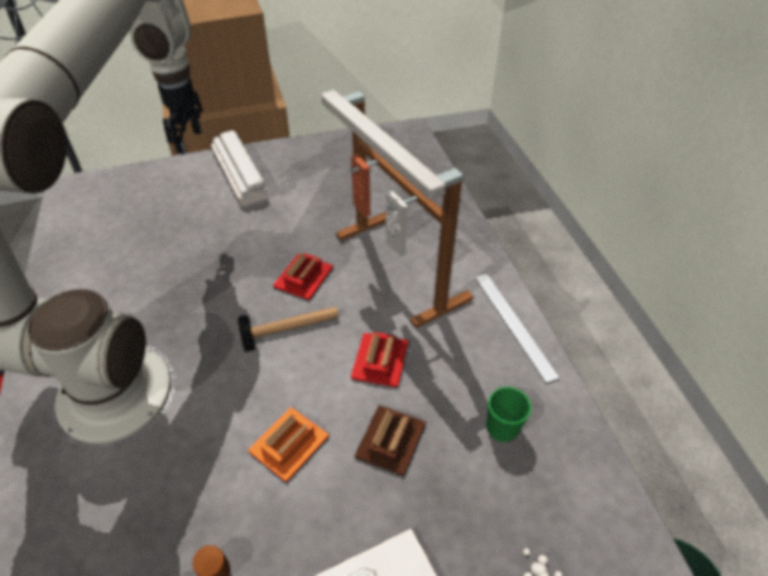

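View pics/top0.png

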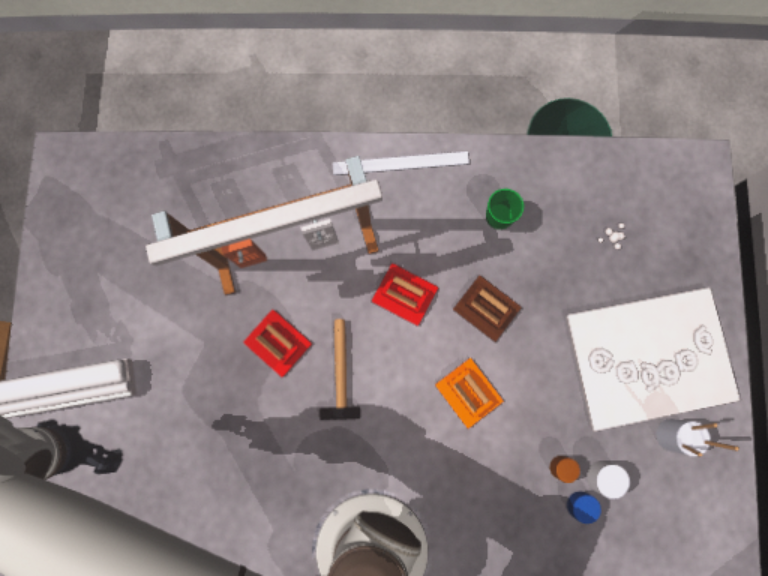

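The candidates are listed in pixels of the 1.5x pictures.

- **White plaque:** side (397,212), top (318,233). The red-brown one at side (360,185), top (240,252) is the brown plaque and stays. Other white things are the lamp bar, the strip and the block.
- **Cradle:** the dark brown one at side (390,440), top (488,308). The look-alikes are red at top (405,293) and (278,342), and orange at top (470,392).

Next I measure these and check them in one crop.

```bash
python3 - <<'E'
from h import *
S=dict(np.load('side.npz'));T=dict(np.load('top.npz'))
def pts(d):
    v,u=np.mgrid[0:384,0:512]; uv=np.c_[u.ravel(),v.ravel()]
    P=w(d,uv); P[d['depth'].ravel()==0]=np.nan
    return P.reshape(384,512,3)
PS,PT=pts(S),pts(T); np.savez('pts.npz',PS=PS,PT=PT)
for n,d,P in(('side',S,PS),('top',T,PT)):
    hsv=cv2.cvtColor(d['frame'],cv2.COLOR_BGR2HSV).astype(int); H,Sa,V=[hsv[...,i] for i in range(3)]
    # lamp bar
    m=(P[...,2]>.375)&(P[...,2]<.41)&(P[...,0]>.3)&(Sa<60)&(V>120)
    n_,l,st,_=cv2.connectedComponentsWithStats(m.astype(np.uint8)); k=1+st[1:,4].argmax(); q=P[l==k]
    top=q[q[:,2]>.385]
    r=cv2.minAreaRect(top[:,:2].astype(np.float32)*1000)
    print(n,'bar',len(top),'z',np.median(top[:,2]).round(4),'rect',r, 'pix',st[k])
    # table z
    g=(abs(P[...,2])<.02)&(P[...,0]>.3)&(P[...,0]<.6)&(abs(P[...,1])<.4); print(' table z',np.median(P[g][:,2]))
S_=cv2.resize(S['frame'][90:180,210:320],None,fx=3.6,fy=3.6,interpolation=2)
T_=cv2.resize(S['frame'][260:330,225:300],(396,324),interpolation=2)
cv2.imwrite('pics/crop.png',np.hstack([S_,T_]))
E
```

```text
side bar 1094 z 0.3956 rect ((638.6760864257812, 181.0568389892578), (85.48109436035156, 397.1847839355469), 17.739980697631836) pix [ 214   60   94   68 1252]
 table z 0.000645626906501277
top bar 2171 z 0.3952 rect ((638.5228881835938, 183.9107666015625), (83.9997787475586, 399.30902099609375), 16.71739959716797) pix [  97  104  158   73 2444]
 table z -0.00013688263154311976
```

View pics/crop.png

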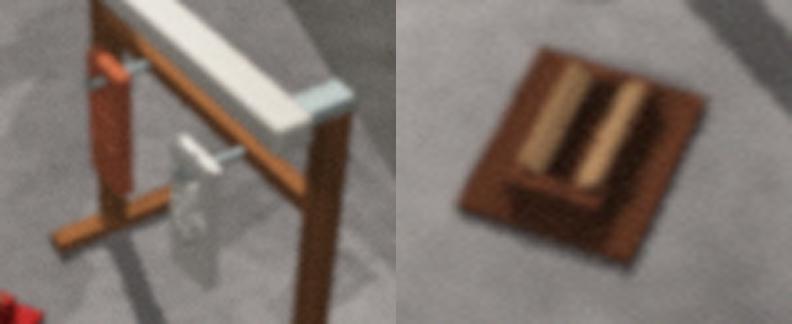

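The crop confirms both choices: the white spiral plaque is on the near (stand y = -75) hook, and the dark cradle with light lips is the right one. Now I refine the geometry.

```bash
cat > meas.py <<'E'
from h import *
S=dict(np.load('side.npz'));T=dict(np.load('top.npz'));z=np.load('pts.npz');PS,PT=z['PS'],z['PT']
def hs(d): 
    h=cv2.cvtColor(d['frame'],cv2.COLOR_BGR2HSV).astype(int); return h[...,0],h[...,1],h[...,2]
def contour(m):
    c,_=cv2.findContours(m.astype(np.uint8),cv2.RETR_EXTERNAL,cv2.CHAIN_APPROX_NONE); return max(c,key=cv2.contourArea)
E
python3 - <<'E'
from meas import *
# bar front line & central part
for n,d,P in(('side',S,PS),('top',T,PT)):
    H,Sa,V=hs(d)
    m=(P[...,2]>.385)&(P[...,2]<.41)&(P[...,0]>.3)&(Sa<60)&(V>120)
    q=P[m]; q=q[(q[:,0]>.5)]
    c=np.median(q,0)
    vx,vy,_,_=cv2.fitLine(q[:,:2].astype(np.float32),cv2.DIST_HUBER,0,.001,.001).ravel()
    a=np.array([vx,vy])*np.sign(vy)
    for _ in range(5):
        nrm=np.array([a[1],-a[0]]); s=(q[:,:2]-c[:2])@a; x=(q[:,:2]-c[:2])@nrm
        bins=np.arange(-.13,.13,.01); B=[(b+.005,np.percentile(x[(s>=b)&(s<b+.01)],2),np.percentile(x[(s>=b)&(s<b+.01)],98)) for b in bins]
        B=np.array(B); f=np.polyfit(B[:,0],(B[:,1]+B[:,2])/2,1); a=a+f[0]*nrm; a/=np.linalg.norm(a)
    core=q[abs(x-f[1])<.02]; s=(core[:,:2]-c[:2])@a
    ctr=c[:2]+a*(s.min()+s.max())/2+nrm*f[1]
    print(n,'bar dir yaw',np.arctan2(-a[0],a[1]),'width',(B[:,2]-B[:,1]).mean(),'len',np.ptp(s),'centre',ctr,'at plaque',ctr-.075*a,ctr+.075*a)
    # white plaque
    nm=nrm; rel=P[...,:2]-ctr; X=rel@nm; Y=rel@a
    for nme,y0 in(('white',-.075),('brown',.075)):
        m=(abs(X)<.035)&(abs(Y-y0)<.05)&(P[...,2]>.13)&(P[...,2]<.31)
        v,u=np.where(m); qq=np.c_[X[m],Y[m],P[...,2][m]]
        print(nme,len(qq),np.percentile(qq,[2,10,50,90,98],axis=0).round(4).tolist(),'u',u.min(),u.max(),'v',v.min(),v.max())
        t=qq[qq[:,2]>.28]; 
        if len(t)>5: print('  top',len(t),t.mean(0),np.ptp(t,axis=0))
    # cradle
    m=(P[...,2]>.004)&(P[...,2]<.06)&(abs(P[...,0]-.49)<.12)&(abs(P[...,1]+.13)<.12)
    H,Sa,V=hs(d)
    box=np.zeros(V.shape,bool)
    if n=='side': box[265:320,232:288]=1
    else: box[180:232,298:352]=1
    dk=(box)&(Sa>70); c=contour(dk)
    e=plane(d,c.reshape(-1,2),.010); r=cv2.minAreaRect(e[:,:2].astype(np.float32)*1000); print('base',r)
    lip=box&(Sa>40)&(V>130); k,l,st,_=cv2.connectedComponentsWithStats(lip.astype(np.uint8))
    for i in range(1,k):
        if st[i,4]>15:
            v,u=np.where(l==i); print('lip',st[i],cv2.minAreaRect(plane(d,np.c_[u,v],.042)[:,:2].astype(np.float32)*1000),'z',np.nanpercentile(P[l==i][:,2],[10,50,90,98]))
    # pot, mallet
E
```

```text
Traceback (most recent call last):
IndexError: index -1 is out of bounds for axis 0 with size 0
```

```bash
cat > m2.py <<'E'
from meas import *
for n,d,P in(('side',S,PS),('top',T,PT)):
    H,Sa,V=hs(d)
    m=(P[...,2]>.385)&(P[...,2]<.41)&(P[...,0]>.3)&(Sa<60)&(V>120)
    q=P[m]; c=np.array([.6385,.183]); q=q[np.linalg.norm(q[:,:2]-c,axis=1)<.24]
    a=np.array([-np.sin(.29),np.cos(.29)])
    for _ in range(5):
        nrm=np.array([a[1],-a[0]]); s=(q[:,:2]-c)@a; x=(q[:,:2]-c)@nrm
        B=[]
        for b in np.arange(-.13,.13,.01):
            k=x[(s>=b)&(s<b+.01)]
            if len(k)>4:B.append((b+.005,np.percentile(k,2),np.percentile(k,98)))
        B=np.array(B); f=np.polyfit(B[:,0],(B[:,1]+B[:,2])/2,1); a=a+f[0]*nrm; a/=np.linalg.norm(a)
    core=q[abs(x-f[1])<.02]; s=(core[:,:2]-c)@a
    ctr=c+a*(s.min()+s.max())/2+nrm*f[1]
    print(n,'bar yaw',np.arctan2(-a[0],a[1]),'width',(B[:,2]-B[:,1]).mean(),'len',np.ptp(s),'centre',ctr,'hooks R,L',ctr-.075*a,ctr+.075*a)
    rel=P[...,:2]-ctr; X=rel@nrm; Y=rel@a
    for nme,y0 in(('white',-.075),('brown',.075)):
        m=(abs(X)<.035)&(abs(Y-y0)<.05)&(P[...,2]>.13)&(P[...,2]<.31)
        v,u=np.where(m); qq=np.c_[X[m],Y[m],P[...,2][m]]
        if len(qq)==0: continue
        print(nme,len(qq),np.percentile(qq,[2,10,50,90,98],axis=0).round(4).tolist(),'u',u.min(),u.max(),'v',v.min(),v.max())
        t=qq[qq[:,2]>.28]
        if len(t)>5: print('  top',len(t),t.mean(0),np.ptp(t,axis=0))
    box=np.zeros(V.shape,bool)
    if n=='side': box[265:320,232:288]=1
    else: box[180:232,298:352]=1
    dk=box&(Sa>70); c2=contour(dk)
    e=plane(d,c2.reshape(-1,2),.010); print('base',cv2.minAreaRect(e[:,:2].astype(np.float32)*1000))
    lip=box&(Sa>40)&(V>130); k,l,st,_=cv2.connectedComponentsWithStats(lip.astype(np.uint8))
    for i in range(1,k):
        if st[i,4]>15:
            v,u=np.where(l==i); print('lip',st[i],cv2.minAreaRect(plane(d,np.c_[u,v],.040)[:,:2].astype(np.float32)*1000),'z',np.nanpercentile(P[l==i][:,2],[10,50,90,98]))
    print('S/V stats in box',np.percentile(Sa[box],[10,50,90]),np.percentile(V[box],[10,50,90,97]))
E
python3 m2.py
```

```text
side bar yaw 0.2949758175694163 width 0.030466431094173012 len 0.39699036102089214 centre [0.61569107 0.17366442] hooks R,L [0.63749483 0.10190373] [0.59388732 0.2454251 ]
white 517 [[-0.0113, -0.1034, 0.1576], [-0.0076, -0.1019, 0.171], [-0.0047, -0.0834, 0.2358], [0.006, -0.056, 0.2845], [0.0225, -0.0493, 0.2873]] u 258 274 v 127 171
  top 82 [-0.00106879 -0.07651659  0.28506871] [0.03030816 0.05760224 0.01047434]
brown 445 [[-0.0143, 0.0455, 0.1583], [-0.0022, 0.0476, 0.1712], [0.0005, 0.0673, 0.2346], [0.0107, 0.0959, 0.2847], [0.0152, 0.1033, 0.2879]] u 232 248 v 103 144
  top 71 [0.00274555 0.0746455  0.28524188] [0.03809529 0.05999882 0.00932588]
base ((527.8535766601562, -251.81729125976562), (120.88863372802734, 99.30086517333984), 52.32453918457031)
lip [249 274  11  22  70] ((514.292236328125, -238.52645874023438), (68.36094665527344, 10.12972640991211), 51.107845306396484) z [0.03580376 0.04320078 0.04657575 0.04747056]
lip [260 278  12  22  81] ((540.092041015625, -258.2727355957031), (72.2913818359375, 10.10647201538086), 51.7127799987793) z [0.03773659 0.04273778 0.046
[... 557 characters left out ...]
], [-0.0021, 0.0712, 0.2499], [0.0076, 0.0954, 0.2856], [0.0113, 0.1006, 0.2879]] u 148 177 v 159 178
  top 114 [0.0017957  0.0748587  0.28466538] [0.03808149 0.05427591 0.01026315]
base ((528.0851440429688, -247.89013671875), (119.50708770751953, 100.24879455566406), 52.60525131225586)
lip [319 193  20  16  92] ((539.79736328125, -257.7862243652344), (72.71927642822266, 14.385658264160156), 52.51710891723633) z [0.03324416 0.03857086 0.04414782 0.04664801]
lip [314 201  18  16  58] ((513.036865234375, -238.20809936523438), (71.91188049316406, 9.922993659973145), 51.51594543457031) z [0.03496072 0.04135846 0.04507302 0.04721149]
S/V stats in box [ 18.  21. 146.] [ 93.   146.   165.3  178.79]
```

```bash
cat >> h.py <<'E'
from scipy.spatial.transform import Rotation as Ro, Slerp
PSI=.297; TILT=np.deg2rad(35)
def tool(yaw,tilt=TILT):   # yaw = heading of plaque x
    z=np.array([np.sin(tilt)*np.cos(yaw),np.sin(tilt)*np.sin(yaw),-np.cos(tilt)]); y=np.array([-np.sin(yaw),np.cos(yaw),0])
    return Ro.from_matrix(np.c_[np.cross(y,z),y,z])
def rel(p0,r0,p,r):
    return np.r_[r0.inv().apply(np.array(p)-p0)/.2,(r0.inv()*r).as_rotvec()/.5].round(3)
def now():
    o=bot.observe(); return o['ee_pos'],Ro.from_quat(o['orientation'])
def go(seq):
    p0,r0=now()
    for p,r in seq:
        print('P',np.round(p,4),'row',rel(p0,r0,p,r).tolist()); p0,r0=np.array(p),r
G=np.array([.6365,.1033,.226]); RT=tool(PSI); zt=RT.apply([0,0,1])
E
python3 - <<'E'
from h import *
p,r=now(); s=Slerp([0,1],Ro.concatenate([r,RT]))
g=G+.022*zt
go([((.33,.30,.33),s(.45)),((.44,.10,.36),s(.85)),(g-.13*zt,RT),(g-.04*zt,RT),(g,RT)])
print(zt)
E
```

```text
P [0.33 0.3  0.33] row [-0.84, -0.684, -0.496, -0.205, -0.524, -0.648]
P [0.44 0.1  0.36] row [-0.689, -0.922, -0.017, -0.182, -0.466, -0.576]
P [0.5773 0.0852 0.3145] row [-0.462, -0.207, 0.521, -0.068, -0.175, -0.216]
P [0.6266 0.1003 0.2407] row [0.0, 0.0, 0.45, 0.0, 0.0, 0.0]
P [0.6486 0.107  0.208 ] row [-0.0, -0.0, 0.2, 0.0, 0.0, 0.0]
[ 0.54846454  0.16785879 -0.81915204]
```

Request:
{"method": "step_arm", "body": {
  "targets": [
    [[-0.28,-0.23,-0.17,-0.07,-0.17,-0.22,1],[-0.56,-0.46,-0.33,-0.14,-0.35,-0.43,1],[-0.84,-0.68,-0.5,-0.2,-0.52,-0.65,1],[-0.84,-0.68,-0.5,-0.2,-0.52,-0.65,1],[-0.84,-0.68,-0.5,-0.2,-0.52,-0.65,1],[-0.84,-0.68,-0.5,-0.2,-0.52,-0.65,1]]
  ]
}}

```text
t: 0.85
ee_pos: [0.3304, 0.3009, 0.3307]
orientation: [0.06, 0.989, 0.02, 0.137]
ft_force: [0.1, 0.0, 1.0]
opening: 0.999
grip_force: 0.0
```

Request:
{"method": "step_arm", "body": {
  "targets": [
    [[-0.23,-0.3,0,-0.06,-0.16,-0.19,1],[-0.46,-0.6,-0.01,-0.12,-0.31,-0.38,1],[-0.69,-0.92,-0.02,-0.18,-0.47,-0.58,1],[-0.69,-0.92,-0.02,-0.18,-0.47,-0.58,1],[-0.69,-0.92,-0.02,-0.18,-0.47,-0.58,1],[-0.69,-0.92,-0.02,-0.18,-0.47,-0.58,1]]
  ]
}}

```text
t: 1.6
ee_pos: [0.4406, 0.1019, 0.3607]
orientation: [-0.088, 0.962, 0.037, 0.254]
ft_force: [0.0, -0.3, 0.3]
opening: 1.001
grip_force: 0.0
```

```bash
python3 - <<'E'
from h import *
g=G+.022*zt
go([(g-.13*zt,RT),(g-.04*zt,RT),(g,RT)])
o=bot.observe();print(o['t'],o['ee_pos'],o['q'].round(2),o['ft_force'])
E
```

```text
P [0.5773 0.0852 0.3145] row [-0.457, -0.217, 0.521, -0.07, -0.181, -0.21]
P [0.6266 0.1003 0.2407] row [0.0, 0.0, 0.45, 0.0, 0.0, 0.0]
P [0.6486 0.107  0.208 ] row [-0.0, -0.0, 0.2, 0.0, 0.0, 0.0]
1.6 [0.44064007 0.10193116 0.36074493] [ 0.22 -0.58 -0.21  1.42  0.01  0.04] [ 0.02172344 -0.28111704  0.32700478]
```

Request:
{"method": "step_arm", "body": {
  "targets": [
    [[-0.15,-0.07,0.17,-0.02,-0.06,-0.07,1],[-0.3,-0.14,0.35,-0.05,-0.12,-0.14,1],[-0.457,-0.217,0.521,-0.07,-0.181,-0.21,1],[-0.457,-0.217,0.521,-0.07,-0.181,-0.21,1],[-0.457,-0.217,0.521,-0.07,-0.181,-0.21,1],[-0.457,-0.217,0.521,-0.07,-0.181,-0.21,1]]
  ]
}}

```text
t: 2.35
ee_pos: [0.5768, 0.0858, 0.317]
orientation: [-0.142, 0.943, 0.045, 0.299]
ft_force: [-0.1, 0.3, 0.9]
opening: 1.0
grip_force: 0.0
```

```bash
python3 - <<'E'
from h import *
g=G+.022*zt
go([(g-.04*zt,RT),(g,RT)])
I=[]
for n,(a,b,c,e) in(('side',(40,200,190,330)),('top',(90,220,130,290))):
    d=cam(n); I.append(cv2.resize(d['frame'][a:b,c:e],(400,450),interpolation=2))
cv2.imwrite('pics/pre.png',np.hstack(I))
E
```

```text
P [0.6266 0.1003 0.2407] row [0.008, -0.004, 0.461, 0.001, 0.006, 0.004]
P [0.6486 0.107  0.208 ] row [-0.0, -0.0, 0.2, 0.0, 0.0, 0.0]
```

View pics/pre.png

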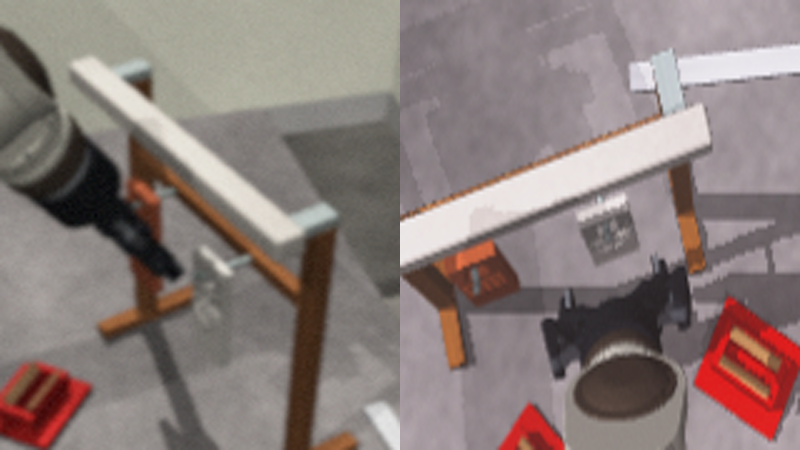

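The gripper faces the white plaque, centred between the fingers (top crop: fingers at (568,300) and (657,262), plaque at (610,235)), and it is clear of the lamp bar. I advance along the tool axis.

Request:
{"method": "step_arm", "body": {
  "targets": [
    [[0,0,0.15,0,0.006,0.004,1],[0.004,-0.002,0.3,0,0.006,0.004,1],[0.008,-0.004,0.46,0,0.006,0.004,1],[0.008,-0.004,0.56,0,0.006,0.004,1],[0.008,-0.004,0.66,0,0.006,0.004,1],[0.008,-0.004,0.66,0,0.006,0.004,1]]
  ]
}}

```text
t: 3.2
ee_pos: [0.6484, 0.1058, 0.2056]
orientation: [-0.14, 0.944, 0.045, 0.296]
ft_force: [-1.9, -0.6, -2.7]
opening: 0.996
grip_force: 0.0
```

```bash
python3 - <<'E'
from h import *
g=G+.022*zt
go([(g,RT)])
o=bot.observe();print(o['ee_pos'],o['ft_force'],o['q'].round(2))
d=cam('top');e=cam('side')
cv2.imwrite('pics/at.png',np.hstack([cv2.resize(e['frame'][90:170,220:300],(400,400),interpolation=2),cv2.resize(d['frame'][120:200,170:250],(400,400),interpolation=2)]))
E
```

```text
P [0.6486 0.107  0.208 ] row [-0.009, 0.006, -0.008, 0.0, -0.006, -0.003]
[0.64836299 0.10576844 0.20559489] [-1.90504475 -0.6174355  -2.73607097] [ 0.12 -0.25 -0.34  0.89  0.1  -0.15]
```

View pics/at.png

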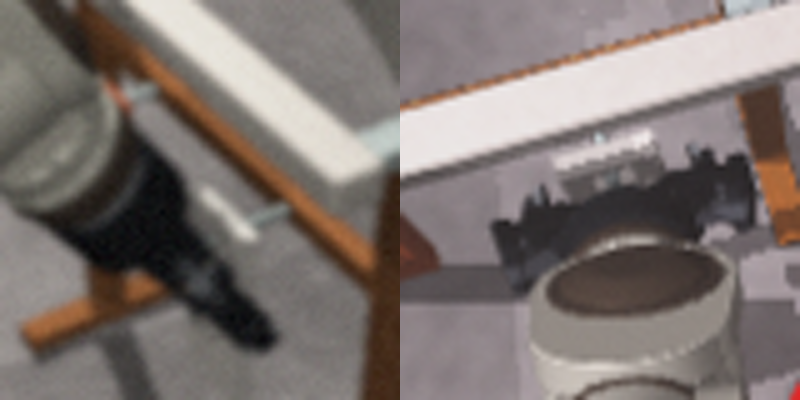

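The fingers flank the plaque: its top edge is visible between them in the top crop at about (605,165). I close here with a small height correction.

Request:
{"method": "step_arm", "body": {
  "targets": [
    [[-0.009,0.006,-0.008,0,-0.006,-0.003,0.8],[-0.009,0.006,-0.008,0,-0.006,-0.003,0.7],[-0.009,0.006,-0.008,0,-0.006,-0.003,0.5],[-0.009,0.006,-0.008,0,-0.006,-0.003,0.5],[-0.009,0.006,-0.008,0,-0.006,-0.003,0.5],[-0.009,0.006,-0.008,0,-0.006,-0.003,0.5],[-0.009,0.006,-0.008,0,-0.006,-0.003,0.5],[-0.009,0.006,-0.008,0,-0.006,-0.003,0.5]]
  ]
}}

```text
t: 4.3
ee_pos: [0.6474, 0.1059, 0.2087]
orientation: [-0.14, 0.943, 0.044, 0.297]
ft_force: [-13.2, -4.7, -3.5]
opening: 0.65
grip_force: 63.3
```

```bash
python3 - <<'E'
from h import *
p,r=now(); o=bot.observe(); print(p,o['grip_force'],o['opening'],o['ft_force'])
xs=np.array([np.cos(PSI),np.sin(PSI),0])
print('up15',rel(p,r,p+[0,0,.015],r)); print('then -x 0.08',rel(p,r,p+[0,0,.015]-.08*xs,r))
E
```

```text
[0.64742863 0.1059181  0.20868589] 63.304717764258385 0.6495141733848581 [-13.24792197  -4.7380602   -3.48596423]
up15 [-0.043 -0.    -0.061  0.     0.     0.   ]
then -x 0.08 [ 0.285 -0.001 -0.291  0.     0.     0.   ]
```

There is an unexpected 14 N along stand -x after closing, so I check before lifting.

```bash
python3 - <<'E'
from h import *
o=bot.observe(); print(o['ft_force'],o['moment'],o['ee_pos'])
r=Ro.from_quat(o['orientation']); print('tool frame F,M',r.inv().apply(o['ft_force']),r.inv().apply(o['moment']))
d=cam('top');e=cam('side')
o=bot.observe(); print(o['ft_force'],o['moment'])
ctr=np.array([.6155,.1753]);a=np.array([-np.sin(PSI),np.cos(PSI)]);n=np.array([a[1],-a[0]])
for nm,c in(('side',e),('top',d)):
    v,u=np.mgrid[0:384,0:512];P=w(c,np.c_[u.ravel(),v.ravel()]); q=np.c_[(P[:,:2]-ctr)@n,(P[:,:2]-ctr)@a,P[:,2]]
    col=c['frame'].reshape(-1,3).astype(int); br=col.min(1)>95
    m=br&(abs(q[:,0])<.04)&(abs(q[:,1]+.075)<.04)&(q[:,2]>.24)&(q[:,2]<.31); t=q[m]
    print(nm,len(t),np.percentile(t,[5,50,95],axis=0).round(4).tolist()); t=t[t[:,2]>.279]; print(' top',len(t),t.mean(0),np.polyfit(t[:,1],t[:,0],1))
    # nearest bodies around the bar front
    m=(q[:,0]<-.02)&(q[:,0]>-.1)&(q[:,1]>-.2)&(q[:,1]<.05)&(q[:,2]>.36)&(q[:,2]<.42); print(' dark near bar max x',np.percentile(q[m][:,0],[50,90,99]) if m.any() else None)
cv2.imwrite('pics/grip.png',np.hstack([cv2.resize(e['frame'][60:180,200:320],(400,400),interpolation=2),cv2.resize(d['frame'][120:200,170:250],(400,400),interpolation=2)]))
E
```

```text
[-13.24792197  -4.7380602   -3.48596423] [-0.87477362  2.21691811 -0.15639118] [0.64742863 0.1059181  0.20868589]
tool frame F,M [13.51785867 -0.67404119 -5.1886186 ] [0.24579622 2.37564489 0.01756552]
[-12.64432081  -5.85832853  -4.25264922] [-0.88274682  2.20791538 -0.11046823]
side 125 [[-0.0062, -0.1053, 0.2598], [0.0016, -0.0887, 0.2836], [0.0318, -0.0532, 0.2876]]
 top 75 [-1.09832724e-04 -8.03956031e-02  2.85396144e-01] [0.02868165 0.00219605]
 dark near bar max x [-0.08395453 -0.0623545  -0.05511979]
top 143 [[-0.0079, -0.0992, 0.2445], [-0.0013, -0.0746, 0.285], [0.007, -0.0485, 0.2889]]
 top 111 [-0.00087743 -0.07404076  0.28541911] [ 0.00885049 -0.00022213]
 dark near bar max x [-0.07001781 -0.05631436 -0.05059215]
```

View pics/grip.png

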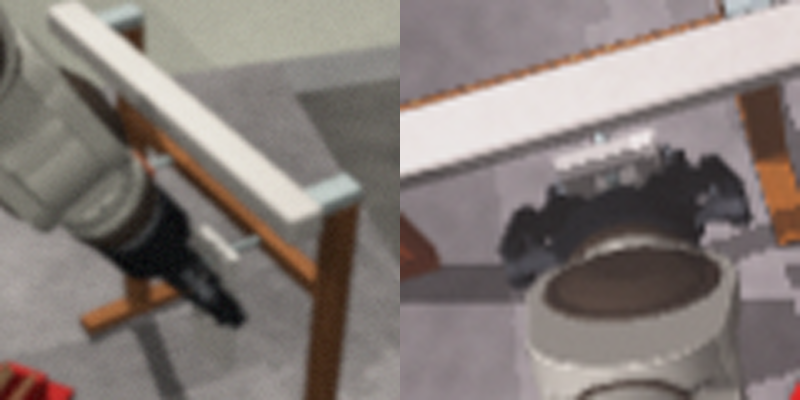

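```bash
python3 - <<'E'
from h import *
p=np.array([0.23754273,0.49579659,0.2305581]); r=Ro.from_quat([.221548954,.975149012,-.000665895,-.00014854])
meas=[[.3304,.3009,.3307],[.4406,.1019,.3607],[.5768,.0858,.317],[.6484,.1058,.2056],[.6474,.1059,.2087]]
for row,m in zip([[-.84,-.68,-.5,-.2,-.52,-.65],[-.69,-.92,-.02,-.18,-.47,-.58],[-.457,-.217,.521,-.07,-.181,-.21],[.008,-.004,.66,0,.006,.004],[-.009,.006,-.008,0,-.006,-.003]],meas):
    p=p+r.apply(np.array(row[:3])*.2); r=r*Ro.from_rotvec(np.array(row[3:])*.5); print(p.round(4),((np.array(m)-p)*1000).round(1),'mm')
_,rm=now(); print((rm.inv()*r).as_rotvec().round(4))
E
```

```text
[0.3303 0.3007 0.3307] [ 0.1  0.2 -0. ] mm
[0.4406 0.1012 0.3616] [ 0.   0.7 -0.9] mm
[0.5773 0.0844 0.3155] [-0.5  1.4  1.5] mm
[0.6489 0.1052 0.2066] [-0.5  0.6 -1. ] mm
[0.6491 0.1066 0.2089] [-1.7 -0.7 -0.2] mm
[ 0.     -0.0025 -0.0015]
```

Request:
{"method": "step_arm", "body": {
  "targets": [
    [[0.008,0,-0.006,0,0,0,0.5],[0.008,0,-0.006,0,0,0,0.5],[0.001,0,-0.016,0,0,0,0.5],[-0.006,0,-0.026,0,0,0,0.5],[-0.006,0,-0.026,0,0,0,0.5]]
  ]
}}

```text
t: 5.03
ee_pos: [0.6479, 0.1063, 0.2162]
orientation: [-0.141, 0.942, 0.044, 0.3]
ft_force: [0.0, -0.1, -0.4]
opening: 0.645
grip_force: 63.3
```

Request:
{"method": "step_arm", "body": {
  "targets": [
    [[-0.011,0,-0.016,0,0,0,0.5],[-0.02,0,-0.028,0,0,0,0.5],[-0.02,0,-0.028,0,0,0,0.5],[-0.02,0,-0.028,0,0,0,0.5]]
  ]
}}

```text
t: 5.52
ee_pos: [0.6473, 0.1062, 0.2212]
orientation: [-0.141, 0.943, 0.044, 0.298]
ft_force: [0.4, -0.0, -1.1]
opening: 0.648
grip_force: 63.3
```

```bash
cat > pl.py <<'E'
from h import *
ctr=np.array([.6155,.1753]);a=np.array([-np.sin(PSI),np.cos(PSI)]);n=np.array([a[1],-a[0]])
def top_pts(c,cen,zlo,zhi,rad=.05):
    v,u=np.mgrid[0:384,0:512];P=w(c,np.c_[u.ravel(),v.ravel()]); col=c['frame'].reshape(-1,3).astype(int)
    m=(col.min(1)>95)&(np.linalg.norm(P[:,:2]-cen,axis=1)<rad)&(P[:,2]>zlo)&(P[:,2]<zhi); return P[m]
E
python3 - <<'E'
from pl import *
o=bot.observe();print(o['ee_pos'],o['ft_force'],o['moment'])
for nm in('side','top'):
    t=top_pts(cam(nm),G[:2],.255,.33); q=np.c_[(t[:,:2]-ctr)@n,(t[:,:2]-ctr)@a,t[:,2]]
    print(nm,len(q),np.percentile(q,[5,50,80,90,95,98],axis=0).round(4).tolist())
p,r=now(); xs=np.r_[n,0]
print('back 80',rel(p,r,p-.08*xs,r))
E
```

```text
[0.64728503 0.1062323  0.2211675 ] [ 0.35846466 -0.02702483 -1.14185813] [-0.1994804   0.62432941  0.01149536]
side 125 [[-0.0067, -0.1051, 0.2685], [0.0013, -0.0873, 0.2965], [0.0064, -0.0696, 0.2987], [0.027, -0.0578, 0.2993], [0.0364, -0.0544, 0.2999], [0.0401, -0.05, 0.3005]]
top 136 [[-0.008, -0.0993, 0.2584], [-0.0022, -0.0738, 0.2971], [0.0032, -0.0582, 0.2991], [0.005, -0.0516, 0.3002], [0.0057, -0.048, 0.301], [0.0065, -0.0463, 0.3022]]
back 80 [ 0.327 -0.    -0.23   0.     0.     0.   ]
```

Request:
{"method": "step_arm", "body": {
  "targets": [
    [[-0.007,0,-0.01,0,0,0,0.5],[-0.007,0,-0.01,0,0,0,0.5],[0.03,0,-0.036,0,0,0,0.5],[0.075,0,-0.068,0,0,0,0.5],[0.135,0,-0.11,0,0,0,0.5],[0.2,0,-0.155,0,0,0,0.5],[0.265,0,-0.2,0,0,0,0.5],[0.32,0,-0.24,0,0,0,0.5],[0.32,0,-0.24,0,0,0,0.5],[0.32,0,-0.24,0,0,0,0.5]]
  ]
}}

```text
t: 6.88
ee_pos: [0.571, 0.0829, 0.224]
orientation: [-0.141, 0.943, 0.044, 0.299]
ft_force: [0.1, 0.5, -1.3]
opening: 0.646
grip_force: 63.4
```

```bash
python3 - <<'E'
from pl import *
o=bot.observe();print(o['ee_pos'],o['ft_force'],o['grip_force'],o['q'].round(2))
c0=o['ee_pos'][:2]-.022*zt[:2]
I=[]
for nm in('side','top'):
    d=cam(nm); t=top_pts(d,c0,.25,.33); q=np.c_[(t[:,:2]-ctr)@n,(t[:,:2]-ctr)@a,t[:,2]]
    print(nm,len(q),np.percentile(q,[5,50,95],axis=0).round(4).tolist())
    s=d['frame'][60:200,190:330] if nm=='side' else d['frame'][110:230,150:270]
    I.append(cv2.resize(s,(400,400),interpolation=2))
cv2.imwrite('pics/off.png',np.hstack(I))
E
```

```text
[0.57102199 0.08285853 0.22396333] [ 0.11840168  0.45587126 -1.29998273] 63.42551842331886 [ 0.08 -0.46 -0.45  0.97  0.12 -0.17]
side 131 [[-0.0867, -0.1043, 0.2684], [-0.0804, -0.087, 0.2997], [-0.0727, -0.0526, 0.3031]]
top 152 [[-0.0875, -0.0985, 0.2552], [-0.0825, -0.0743, 0.2991], [-0.0745, -0.0488, 0.303]]
```

View pics/off.png

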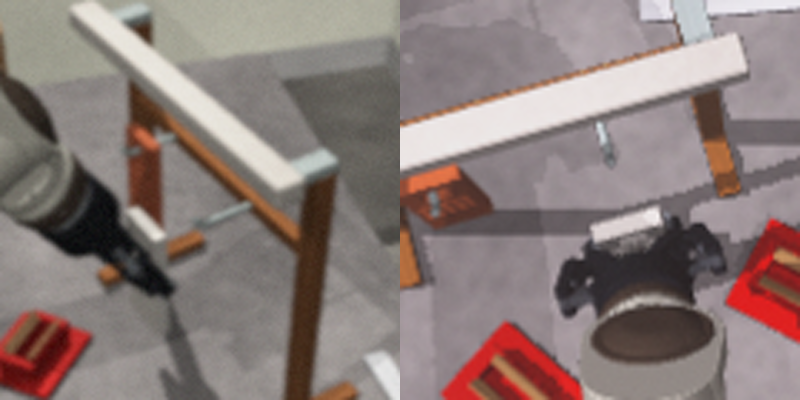

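The white plaque is held free in front of its bare hook (top crop (625,225)) and the brown one is still hung (440,195). I now compute the transfer.

```bash
cat >> h.py <<'E'
YC=np.deg2rad(-37.9); C=np.array([.5272,-.2482])
def tcp_c(oz,off=.0115,dz=.056): return np.r_[C+off*np.array([np.cos(YC),np.sin(YC)]),oz+dz]
E
python3 - <<'E'
from h import *
go([((.55,-.09,.235),tool((PSI+YC)/2)),(tcp_c(.15),tool(YC))])
E
```

```text
P [ 0.55  -0.09   0.235] row [0.257, -0.796, -0.25, 0.55, 0.004, 0.785]
P [ 0.5363 -0.2553  0.206 ] row [0.016, -0.825, 0.166, 0.55, 0.0, 0.785]
```

Request:
{"method": "step_arm", "body": {
  "targets": [
    [[0.03,-0.08,-0.03,0.05,0,0.08,0.5],[0.08,-0.24,-0.08,0.16,0,0.24,0.5],[0.13,-0.4,-0.13,0.27,0,0.39,0.5],[0.18,-0.56,-0.18,0.38,0,0.55,0.5],[0.23,-0.7,-0.22,0.48,0,0.69,0.5],[0.257,-0.796,-0.25,0.55,0,0.785,0.5],[0.257,-0.796,-0.25,0.55,0,0.785,0.5],[0.257,-0.796,-0.25,0.55,0,0.785,0.5]]
  ]
}}

```text
t: 7.98
ee_pos: [0.5497, -0.0898, 0.2349]
orientation: [0.087, 0.949, -0.027, 0.3]
ft_force: [0.3, 0.2, -1.6]
opening: 0.646
grip_force: 63.5
```

```bash
python3 - <<'E'
from h import *
go([(tcp_c(.15),tool(YC))]); print(bot.observe()['q'].round(2))
E
```

```text
P [ 0.5363 -0.2553  0.206 ] row [0.014, -0.826, 0.166, 0.552, 0.003, 0.784]
[-0.15 -0.51 -0.47  1.   -0.02  0.02]
```

Request:
{"method": "step_arm", "body": {
  "targets": [
    [[0,-0.08,0.02,0.05,0,0.08,0.5],[0,-0.24,0.05,0.16,0,0.24,0.5],[0.01,-0.4,0.08,0.27,0,0.39,0.5],[0.01,-0.56,0.11,0.38,0,0.55,0.5],[0.014,-0.7,0.14,0.48,0,0.69,0.5],[0.014,-0.826,0.166,0.55,0.003,0.784,0.5],[0.014,-0.826,0.166,0.55,0.003,0.784,0.5],[0.014,-0.826,0.166,0.55,0.003,0.784,0.5],[0.014,-0.826,0.166,0.55,0.003,0.784,0.5]]
  ]
}}

```text
t: 9.1
ee_pos: [0.5363, -0.2551, 0.2065]
orientation: [0.309, 0.902, -0.097, 0.285]
ft_force: [-0.1, -0.2, -0.1]
opening: 0.642
grip_force: 63.6
```

```bash
cat > look.py <<'E'
from pl import *
import sys
def see(name,zlo):
    o=bot.observe();p,r=now(); zt=r.apply([0,0,1]);print(p.round(4),o['ft_force'].round(1))
    ex=np.array([np.cos(YC),np.sin(YC)]);ey=np.array([-ex[1],ex[0]]); I=[]
    for nm in('side','top'):
        d=cam(nm); t=top_pts(d,p[:2]-.012*ex,zlo,p[2]+.1); q=np.c_[(t[:,:2]-C)@ex,(t[:,:2]-C)@ey,t[:,2]]
        tp=q[q[:,2]>np.percentile(q[:,2],97)-.010]
        print(nm,len(q),'top z',np.median(tp[:,2]).round(4),'xyrange',np.percentile(tp[:,:2],[5,50,95],axis=0).round(4).tolist(),'slope',np.polyfit(tp[:,1],tp[:,0],1).round(3))
        f=q[(q[:,2]<np.percentile(q[:,2],97)-.012)]; 
        for lo in np.arange(zlo,p[2]+.09,.015):
            k=f[(f[:,2]>=lo)&(f[:,2]<lo+.015)]
            if len(k)>5: print('   z',(lo+.0075).round(3),len(k),np.percentile(k[:,:2],[5,50,95],axis=0).round(4).tolist())
        s=d['frame'][200:330,200:330] if nm=='side' else d['frame'][150:270,270:390]
        I.append(cv2.resize(s,(400,400),interpolation=2))
    cv2.imwrite(f'pics/{name}.png',np.hstack(I))
see(sys.argv[1],float(sys.argv[2]))
E
python3 look.py hov .14
```

```text
[ 0.5363 -0.2551  0.2065] [-0.1 -0.2 -0.1]
side 382 top z 0.2832 xyrange [[-0.005, -0.0274], [0.0023, -0.0013], [0.0087, 0.0249]] slope [0.011 0.002]
   z 0.148 6 [[0.0087, -0.0155], [0.0089, 0.0004], [0.0094, 0.024]]
   z 0.163 36 [[-0.0025, -0.0287], [0.0088, -0.0213], [0.0096, 0.0236]]
   z 0.178 21 [[-0.0025, -0.0282], [0.0053, -0.0273], [0.0094, 0.0224]]
   z 0.193 12 [[-0.0026, -0.0288], [0.0038, -0.0275], [0.009, 0.0227]]
   z 0.208 13 [[-0.0004, -0.0381], [0.0106, 0.0076], [0.012, 0.0153]]
   z 0.223 13 [[0.0102, -0.019], [0.0118, -0.0019], [0.0123, 0.0074]]
   z 0.238 55 [[0.0015, -0.0271], [0.0085, -0.0024], [0.0113, 0.0138]]
   z 0.253 33 [[-0.017, -0.0283], [0.0021, -0.026], [0.0088, 0.0448]]
   z 0.268 37 [[-0.0132, -0.0281], [0.0043, -0.026], [0.0089, 0.0341]]
top 180 top z 0.2825 xyrange [[-0.0075, -0.0241], [-0.001, 0.0006], [0.0056, 0.0267]] slope [-0.002 -0.001]
   z 0.238 31 [[-0.0094, -0.0126], [-0.0059, 0.0002], [-0.0007, 0.0124]]
   z 0.253 8 [[-0.0079, -0.0158], [-0.0075, 0.007], [-0.0038, 0.0273]]
   z 0.268 18 [[-0.0081, -0.0209], [-0.0074, 0.0105], [-0.0055, 0.0281]]
```

View pics/hov.png

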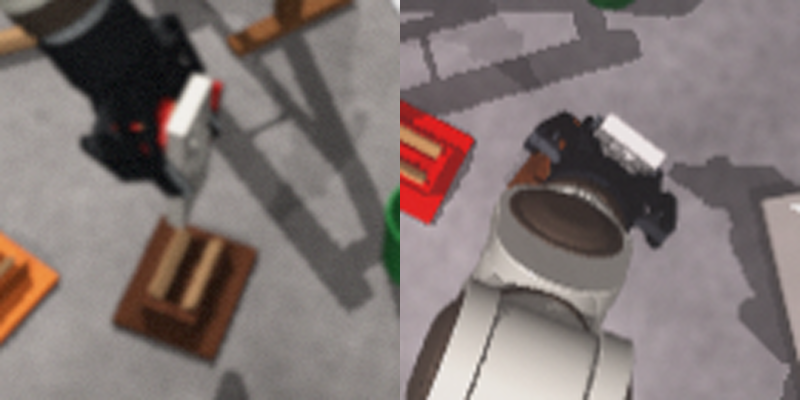

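The plaque hangs plumb over the dark cradle (side crop: plaque (195,110), slot (185,270)), about 1 mm off across the slot and 0 along it. I descend to just above the lips.

```bash
python3 - <<'E'
from h import *
R=tool(YC); 
go([(tcp_c(.058,.0105,.0555),R),(tcp_c(.03,.0105,.0555),R),(tcp_c(.010,.0105,.0555),R)])
E
```

```text
P [ 0.5355 -0.2546  0.1135] row [0.271, -0.001, 0.378, 0.003, 0.002, 0.0]
P [ 0.5355 -0.2546  0.0855] row [0.08, 0.0, 0.115, 0.0, 0.0, 0.0]
P [ 0.5355 -0.2546  0.0655] row [0.057, 0.0, 0.082, 0.0, 0.0, 0.0]
```

Request:
{"method": "step_arm", "body": {
  "targets": [
    [[0.05,0,0.07,0,0,0,0.5],[0.11,0,0.15,0,0,0,0.5],[0.17,0,0.24,0,0,0,0.5],[0.23,0,0.32,0,0,0,0.5],[0.271,-0.001,0.378,0.003,0.002,0,0.5],[0.271,-0.001,0.378,0.003,0.002,0,0.5],[0.271,-0.001,0.378,0.003,0.002,0,0.5],[0.271,-0.001,0.378,0.003,0.002,0,0.5]]
  ]
}}

```text
t: 10.2
ee_pos: [0.5358, -0.2552, 0.1143]
orientation: [0.31, 0.902, -0.098, 0.285]
ft_force: [0.1, -0.5, -1.0]
opening: 0.646
grip_force: 63.7
```

```bash
python3 look.py low .06; python3 - <<'E'
from h import *
R=tool(YC); 
go([(tcp_c(.058,.0105,.0555),R),(tcp_c(.03,.0105,.0555),R),(tcp_c(.010,.0105,.0555),R)])
E
```

```text
[ 0.5358 -0.2552  0.1143] [ 0.1 -0.5 -1. ]
side 307 top z 0.1913 xyrange [[-0.0051, -0.0282], [0.002, -0.0037], [0.0085, 0.0238]] slope [0.024 0.002]
   z 0.068 10 [[-0.0032, -0.0279], [-0.0002, -0.027], [0.0057, -0.0256]]
   z 0.082 12 [[-0.0032, -0.0275], [0.0021, -0.0267], [0.0062, -0.0047]]
   z 0.098 10 [[-0.0023, -0.0283], [0.0038, -0.0264], [0.0086, 0.0001]]
   z 0.112 6 [[0.0084, -0.0051], [0.0091, -0.0005], [0.0108, 0.0124]]
   z 0.128 14 [[0.0096, -0.0091], [0.0114, 0.0128], [0.0146, 0.0375]]
   z 0.143 44 [[0.002, -0.0266], [0.0084, -0.0017], [0.011, 0.0144]]
   z 0.158 27 [[-0.0146, -0.0294], [0.0035, -0.0273], [0.0087, 0.0298]]
   z 0.172 37 [[-0.0132, -0.029], [0.0006, -0.0243], [0.009, 0.0375]]
top 155 top z 0.1901 xyrange [[-0.0081, -0.0245], [-0.0018, 0.001], [0.0052, 0.0254]] slope [-0.014 -0.002]
   z 0.143 29 [[-0.0101, -0.0154], [-0.0076, 0.0028], [0.0017, 0.017]]
   z 0.158 9 [[-0.0082, -0.0119], [-0.0073, 0.0007], [-0.0037, 0.0218]]
   z 0.172 8 [[-0.0086, -0.0162], [-0.0083, 0.0055], [-0.0078, 0.025]]
P [ 0.5355 -0.2546  0.1135] row [0.003, 0.002, 0.001, -0.001, 0.001, -0.001]
P [ 0.5355 -0.2546  0.0855] row [0.08, 0.0, 0.115, 0.0, 0.0, 0.0]
P [ 0.5355 -0.2546  0.0655] row [0.057, 0.0, 0.082, 0.0, 0.0, 0.0]
```

View pics/low.png

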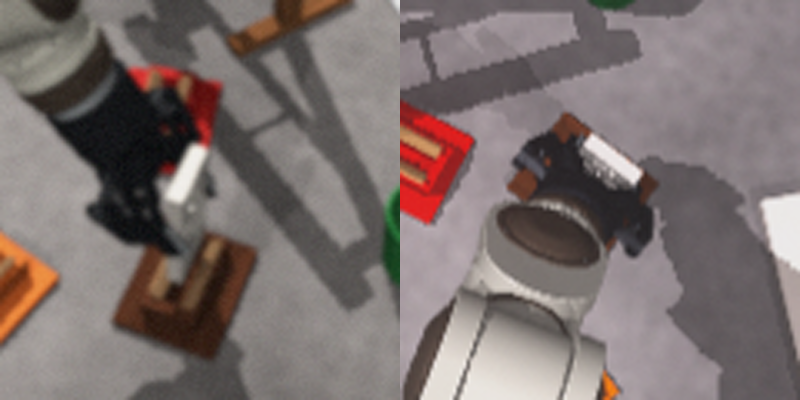

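The plaque's bottom edge sits between the lips (side crop (180,265)). I lower it slowly.

Request:
{"method": "step_arm", "body": {
  "targets": [
    [[0.013,0.001,0.015,0,0,0,0.5],[0.03,0.002,0.04,0,0,0,0.5],[0.047,0.002,0.065,0,0,0,0.5],[0.063,0.002,0.09,0,0,0,0.5],[0.08,0.002,0.115,0,0,0,0.5],[0.08,0.002,0.115,0,0,0,0.5]]
  ]
}}

```text
t: 11.05
ee_pos: [0.5352, -0.2547, 0.0843]
orientation: [0.31, 0.902, -0.098, 0.283]
ft_force: [-0.1, -0.3, -1.2]
opening: 0.645
grip_force: 63.7
```

Request:
{"method": "step_arm", "body": {
  "targets": [
    [[0.011,0,0.016,0,0,0,0.5],[0.022,0,0.032,0,0,0,0.5],[0.034,0,0.049,0,0,0,0.5],[0.043,0,0.061,0,0,0,0.5],[0.043,0,0.061,0,0,0,0.5]]
  ]
}}

```text
t: 11.68
ee_pos: [0.5353, -0.2547, 0.0698]
orientation: [0.31, 0.902, -0.098, 0.284]
ft_force: [-0.8, -0.3, -1.5]
opening: 0.646
grip_force: 63.7
```

Request:
{"method": "step_arm", "body": {
  "targets": [
    [[0.003,0,0.004,0,0,0,0.5],[0.006,0,0.008,0,0,0,0.5],[0.009,0,0.012,0,0,0,0.5],[0.009,0,0.012,0,0,0,0.5]]
  ]
}}

```text
t: 12.18
ee_pos: [0.5354, -0.2547, 0.0671]
orientation: [0.31, 0.902, -0.098, 0.284]
ft_force: [-0.1, 0.3, -0.8]
opening: 0.643
grip_force: 63.7
```

Request:
{"method": "step_arm", "body": {
  "targets": [
    [[0.003,0,0.004,0,0,0,0.5],[0.003,0,0.004,0,0,0,0.5],[0.006,0,0.008,0,0,0,0.5],[0.006,0,0.008,0,0,0,0.5]]
  ]
}}

```text
t: 12.68
ee_pos: [0.5353, -0.2546, 0.0651]
orientation: [0.31, 0.902, -0.098, 0.284]
ft_force: [0.2, 0.2, -1.2]
opening: 0.644
grip_force: 63.7
```

Request:
{"method": "step_arm", "body": {
  "targets": [
    [[0.003,0,0.004,0,0,0,0.5],[0.003,0,0.004,0,0,0,0.5],[0.006,0,0.008,0,0,0,0.5],[0.006,0,0.008,0,0,0,0.5]]
  ]
}}

```text
t: 13.18
ee_pos: [0.536, -0.255, 0.0646]
orientation: [0.31, 0.902, -0.098, 0.285]
ft_force: [-2.6, 0.9, 5.8]
opening: 0.645
grip_force: 64.6
```

Contact with the floor is felt (7 N up, TCP at z 0.0646 against 0.0655 expected). I check the top height numerically, then release.

```bash
python3 look.py seat .06 | grep -v '   z'
```

```text
[ 0.536  -0.255   0.0646] [-2.6  0.9  5.8]
side 232 top z 0.1413 xyrange [[-0.0044, -0.026], [0.0025, -0.0011], [0.0088, 0.0259]] slope [0.019 0.002]
top 142 top z 0.1409 xyrange [[-0.0079, -0.0239], [-0.002, 0.0003], [0.0052, 0.0255]] slope [-0.002 -0.002]
```

Top is at 0.141 m, so the bottom edge is at about 0.010 m, on the floor. I release.

Request:
{"method": "step_arm", "body": {
  "targets": [
    [[0,0,0,0,0,0,0.7],[0,0,0,0,0,0,0.8],[0,0,0,0,0,0,0.9],[0,0,0,0,0,0,1],[0,0,0,0,0,0,1],[0,0,0,0,0,0,1]]
  ]
}}

```text
t: 14.02
ee_pos: [0.5353, -0.2546, 0.0632]
orientation: [0.31, 0.902, -0.098, 0.284]
ft_force: [0.5, -0.3, 0.5]
opening: 0.996
grip_force: 0.0
```

Request:
{"method": "step_arm", "body": {
  "targets": [
    [[0,0,-0.05,0,0,0,1],[0,0,-0.15,0,0,0,1],[0,0,-0.3,0,0,0,1],[0,0,-0.5,0,0,0,1],[0,0,-0.7,0,0,0,1],[0,0,-0.7,0,0,0,1],[0,0,-0.7,0,0,0,1]]
  ]
}}

```text
t: 14.9
ee_pos: [0.472, -0.2051, 0.178]
orientation: [0.31, 0.902, -0.098, 0.284]
ft_force: [0.6, -0.1, -0.1]
opening: 0.996
grip_force: 0.0
```

```bash
python3 - <<'E'
from pl import *
o=bot.observe();print(o['t'],o['ee_pos'],o['ft_force'],abs(o['joint_velocities']).max())
ex=np.array([np.cos(YC),np.sin(YC)]);ey=np.array([-ex[1],ex[0]]);I=[]
for nm in('side','top'):
    d=cam(nm); t=top_pts(d,C,.12,.16); q=np.c_[(t[:,:2]-C)@ex,(t[:,:2]-C)@ey,t[:,2]]; tp=q[q[:,2]>.134]
    print(nm,len(tp),np.median(tp,0),np.percentile(tp,[5,95],axis=0)); I.append(cv2.resize(d['frame'],(400,300)))
s=d['frame']; cv2.imwrite('pics/end.png',np.hstack(I))
E
```

```text
14.9 [ 0.47203407 -0.20513673  0.17801399] [ 0.63962126 -0.14619539 -0.1387732 ] 0.02362456739246273
side 115 [ 0.00245041 -0.0012108   0.14154423] [[-0.00463628 -0.02608473  0.13711647]
 [ 0.00878677  0.0260088   0.14458985]]
top 95 [-0.00213926  0.00031733  0.14098441] [[-0.0085579  -0.0237657   0.13601586]
 [ 0.00495201  0.02589729  0.14456343]]
```

View pics/end.png

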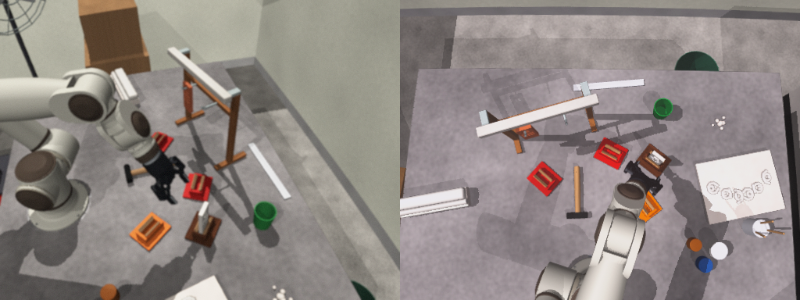

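The white plaque stands upright in the dark cradle (side (205,220), top (655,158)). The brown plaque still hangs, the mallet and pot haven't moved, and the arm is clear. I hand the job in.

```bash
python3 -c "
from station import bot
print(bot.close_job())"
```

```text
the job is handed in; nothing more can be done
None
```

The white plaque stands upright on the slot floor of the dark cradle and was let go only after floor contact was felt; the brown plaque, mallet and pot look undisturbed in the last pictures, and the job was handed in at about 15 s (no verdict was returned).

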